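Reload the sample vials in reverse order for the return run

ROBOT

A 6-joint arm with a two-finger parallel gripper is mounted at the origin on a cart in front of the work surface, level with it; the furniture and walls round the work are solid. World frame = base frame: x ahead of the robot, y to its left, z up, the work surface at z = 0. Lengths are in m, angles in rad, forces in N, time in s.
With the tool pointing down it reaches from about 0.25 to 0.775 m from the base axis. Payload 4 kg.
Tool frame: the origin (TCP) lies on the centre line of the jaws, within the pads' length; the fingertips stand 8 mm ahead of it and the grasp point (between the pads) lies 11 mm behind it; z points along the fingers, y is the direction in which the jaws open and shut (so a half turn about z gives the same grasp; the last joint's range is limited). The gripper opens to 94 mm and grips with 3 to 60 N. Pads are 16 mm wide; open, the fingers measure 119 mm over their backs; the gripper's body (75 mm by 177 mm) begins 78 mm behind the grasp point.
Start: joints at [1.004, 0.087, 1.371, -0, 1.684, -0.103], TCP at [0.246, 0.492, 0.214] pointing down, gripper open.
Joint ranges: [-3.1, 3.1], [-0.76, 2.03], [0.27, 2.55], [-1.08, 4.22], [0.17, 2.65], [-2.57, 2.57]. Speed limits (rad/s): [2.79, 2.79, 3.14, 3.14, 3.14, 3.14].

INTERFACE

Orientations are given as [roll, pitch, yaw] about the fixed x, y, z axes, in that order (R = Rz(yaw) Ry(pitch) Rx(roll)).
In Python, from bench import robot gives the robot as it stands.
- The arm moves only by the shell command python3 -m crank 'ROWS' [OPENING]. ROWS is JSON, a list of rows, each a list of 4 numbers: the shift along the tool's x, y, z scaled (see below), then the turn about the tool's z scaled (see below). A call has exactly 10 rows; each row shifts and turns the commanded pose from where the row before left it, along the tool's axes as they then stand; what a row does not reach is not made up. The controller multiplies each number of a shift by 0.2 m and each number of a turn by pi/2 rad. A row lasts 1/8 s, in which the tool goes at most 62.5 mm and 10.7 degrees, less where a joint would pass 70% of its speed; a pose out of reach is approached as far as the arm can. A call with a number of a shift or a turn outside -1 to 1 is refused whole. A call with a gripper value outside its range is refused whole. OPENING is the gripper command: -1 is fully open, 1 is shut, values between are in proportion, set as the call begins (- or left out, the last holds). The fingers move at their own pace and stop on an object; the grip force is fixed at half the most. Time passes only in rows, so rows that do not move let the fingers close, or fill a call up. It gives the time, the measured TCP pose, the force and the opening at its end, in the units of the state.
- robot.get_obs(): the state, without advancing time (a new reading comes with each control period).
- robot.snapshot(name): name is "scene" or "top" or "wrist"; returns (picture, depth): 480x640x3 uint8, red, green, blue; 480x640 float32, m along the optical axis (not along the pixel's ray), 0 where there is no reading.
- robot.camera_params(name): a dict with "fx", "fy", "cx", "cy" (pixels), "distortion" ([k1, k2, p1, p2, k3] as OpenCV has them; the pictures are not rectified), "world_from_camera" (4x4, takes a point from camera to world coordinates). Camera axes: x right, y down, z forward; pixel columns grow to the right and rows downward; lengths in m; the calibration is good to about 2 mm. A picture is of the moment at which its call begins: read the wrist's pose just before it. camera_params takes no time and is no camera call; for the wrist camera it gives the pose at the moment of the call.
- robot.close_job(): hands the job in, once; it reports no verdict.
The state is a dict: "time": time; "joint_positions": joint angles; "qvel": joint speeds; "joint_torque": joint torques, N m; "tool_pos": TCP position; "ee_rot": TCP orientation; "wrist_force": force on the tool from outside, world axes, zero at the start; "wrist_torque": the same for the moment, N m; "width": finger opening in m.
Only numpy, scipy, OpenCV 4.12 (cv2) and the standard library are available. Lean on these libraries where they do the work, as an engineer would, in place of code of your own. Each camera call takes 0.05 s, during which the arm holds its last target.

TASK

The four vials in the green rack have been measured in order from its yellow end; to cancel drift they are now measured again backwards, so move all four into the grey tray in reverse order: the vial nearest the green rack's yellow end goes into the bay farthest from the grey tray's yellow end, the next into the bay before it, and so on, until the last stands next to the grey tray's yellow end. Set each down gently and upright on the floor of its bay, one to a bay; let no vial fall over on the way and leave the flask and the brown bottle standing by where they are.

Things in the scene. Friction and masses are not known exactly. Their poses are not given: they have to be found in the camera images.
- storage_rack: Green rack, 68 x 206 mm, full of vials at the start; fixed, 12 mm high. Four square bays, 42 mm wide inside, in a row at x = 0 and y = +0.069, +0.023, -0.023, -0.069 m in its frame; floor 4 mm, rim 12 mm above the worktop, walls 4 mm. A yellow block 18 mm long closes the +y end. Origin: on the worktop under the row's centre. A ledge 18 mm wide on its -x side, as high as the rim, carries colour tags.
- run_tray: Grey tray, 50 x 206 mm, empty at the start; fixed, 12 mm high. Four square bays, 42 mm wide inside, in a row at x = 0 and y = +0.069, +0.023, -0.023, -0.069 m in its frame; floor 4 mm, rim 12 mm above the worktop, walls 4 mm. A yellow block 18 mm long closes the +y end. Origin: on the worktop under the row's centre.
- vial_blue: Loose small brown glass vial with a blue cap, 16 mm diameter, 34 mm high overall, standing upright in a bay of the green rack, up to 5 mm off the bay's centre. Origin: centre of its underside; z up along the vial. About 20 to 40 g.
- vial_black: Loose clear glass vial with a black cap, body 23 mm diameter up to about 38 mm, cap 18 mm diameter, 48 mm high overall, standing upright in a bay of the green rack, up to 5 mm off the bay's centre. Origin: centre of its underside; z up along the vial. About 20 to 40 g.
- vial_white: Loose slim tall clear vial with a white cap, body 19 mm diameter up to about 52 mm, cap 15 mm diameter, 67 mm high overall, standing upright in a bay of the green rack, up to 5 mm off the bay's centre. Origin: centre of its underside; z up along the vial. About 20 to 40 g.
- vial_red: Loose clear vial with a red cap, body 22 mm diameter up to 34 mm, cap 21 mm diameter from 40 to 52 mm, 52 mm high overall, standing upright in a bay of the green rack, up to 5 mm off the bay's centre. Origin: centre of its underside; z up along the vial. About 20 to 40 g.
- tag_blue: Fixed blue tag, 13 x 30 x 2 mm, on the green rack's ledge beside the bay in which the blue-capped vial stands at the start (34 mm to the rack's -x side of that bay's centre); it stays there as a record. Origin: centre of its underside, 12 mm above the worktop.
- tag_black: Fixed black tag, 13 x 30 x 2 mm, on the green rack's ledge beside the bay in which the black-capped vial stands at the start (34 mm to the rack's -x side of that bay's centre); it stays there as a record. Origin: centre of its underside, 12 mm above the worktop.
- tag_white: Fixed white tag, 13 x 30 x 2 mm, on the green rack's ledge beside the bay in which the white-capped vial stands at the start (34 mm to the rack's -x side of that bay's centre); it stays there as a record. Origin: centre of its underside, 12 mm above the worktop.
- tag_red: Fixed red tag, 13 x 30 x 2 mm, on the green rack's ledge beside the bay in which the red-capped vial stands at the start (34 mm to the rack's -x side of that bay's centre); it stays there as a record. Origin: centre of its underside, 12 mm above the worktop.
- volumetric_flask: Bystander: volumetric flask with round belly and long neck, 62 mm diameter, 155 mm high, loose on the worktop. Origin: centre of its underside.
- amber_bottle: Bystander: brown bottle with a blue cap, 55 mm diameter, 123 mm high, loose on the worktop. Origin: centre of its underside.

How it is judged:
By the outcome, as a careful person would: the job done as asked, in the order asked, and still so for the second after the job is handed in, with the robot touching nothing.
It also fails if it takes over 96 s, if anything falls off the work surface, if the arm or the gripper's body presses on something with over 40 N, if the wrist force passes 120 N, or if a joint passes its speed limit or range.

## Working session

There is one attempt and no reset: what is moved stays moved. The work goes in short steps, Python scripts to look and compute and a shell command to move; the robot and the scene stay as the last step left them, time stands still between calls to the robot, and variables do not carry over. Pictures are saved under pics/ and viewed, and the job is handed in when it is done.

```bash
ls; mkdir -p pics
python3 - <<'E'
from bench import robot
import cv2
o=robot.get_obs(); print(o)
for n in("top","scene"):
    p,d=robot.snapshot(n); cv2.imwrite(f"pics/{n}0.png",p[:,:,::-1]); c=robot.camera_params(n); print(n,c)
E
```

```text
pics
{'time': 0.0, 'joint_positions': array([ 1.00389226e+00,  8.79096723e-02,  1.37226758e+00, -1.47158190e-05,
        1.68360325e+00, -1.03119323e-01]), 'qvel': array([ 7.31289087e-04, -1.38222204e-04, -9.88167311e-05, -1.37207340e-03,
        9.44845559e-04,  9.12807071e-04]), 'joint_torque': array([-6.16566085e-04, -3.40177524e+01, -3.02425110e+01,  7.17893173e-02,
        3.30612890e-02, -1.60436202e-04]), 'tool_pos': array([0.24575899, 0.49143019, 0.21232219]), 'ee_rot': array([-3.13941492e+00, -2.10661927e-04,  2.67780604e+00]), 'wrist_force': array([0.49846293, 0.51939088, 0.14825717]), 'wrist_torque': array([0.00344324, 0.00456949, 0.01498748]), 'width': 0.09416089693925629}
top {'fx': 476.3097647987172, 'fy': 476.3097647987172, 'cx': 321.5191039990364, 'cy': 238.8325555558232, 'distortion': array([-0.09115747,  0.        ,  0.        ,  0.        ,  0.        ]), 'world_from_camera': array([[-0.0167898 , -0.98603216,  0.16570664,  0.33173498],
       [-0.99985001,  0.01585325, -0.006973  ,  0.03065   ],
       [ 0.00424861, -0.16579886, -0.98615044,  1.28566013],
       [ 0.        ,  0.        ,  0.        ,  1.        ]])}
scene {'fx': 433.22085181053404, 'fy': 433.22085181053404, 'cx': 315.6634258262307, 'cy': 234.00422090828746, 'distortion': array([-0.07704889,  0.        ,  0.        ,  0.        ,  0.        ]), 'world_from_camera': array([[ 0.69023692, -0.28437303,  0.66536079, -0.15889236],
       [-0.72334914, -0.29457866,  0.62449134, -0.63828103],
       [ 0.01841259, -0.91233513, -0.40903005,  0.4702188 ],
       [ 0.        ,  0.        ,  0.        ,  1.        ]])}
```

View pics/top0.png

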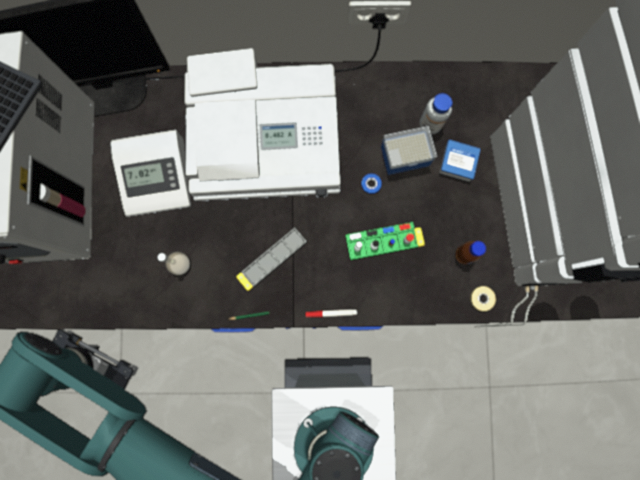

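View pics/scene0.png

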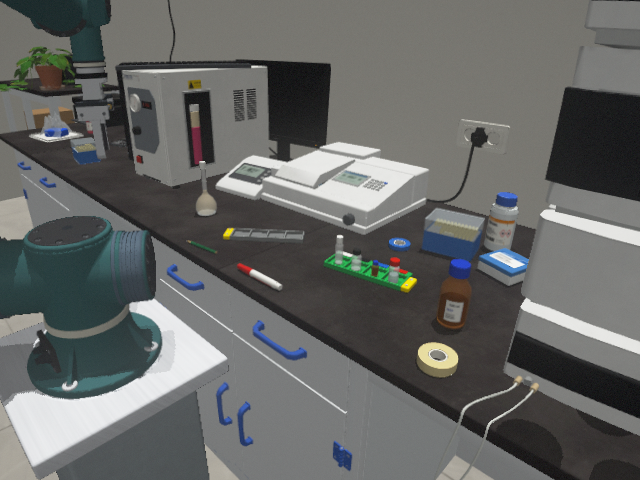

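Green rack is at about (385,240), yellow end right (420,237); grey tray at (272,258), yellow end lower left (245,282). I'll measure both and zoom in.

```bash
cat > h.py <<'E'
import numpy as np, cv2
from bench import robot
def ray(c,uv):
    K=np.array([[c['fx'],0,c['cx']],[0,c['fy'],c['cy']],[0,0,1]])
    p=cv2.undistortPoints(np.array(uv,float).reshape(-1,1,2),K,np.array(c['distortion'])).reshape(-1,2)
    T=np.array(c['world_from_camera']); d=np.c_[p,np.ones(len(p))]@T[:3,:3].T
    return T[:3,3],d
def onplane(c,uv,z):
    o,d=ray(c,uv); return o+d*((z-o[2])/d[:,2])[:,None]
def project(c,P):
    K=np.array([[c['fx'],0,c['cx']],[0,c['fy'],c['cy']],[0,0,1]])
    T=np.linalg.inv(np.array(c['world_from_camera']))
    r,_=cv2.Rodrigues(T[:3,:3]); return cv2.projectPoints(np.array(P,float).reshape(-1,1,3),r,T[:3,3],K,np.array(c['distortion']))[0].reshape(-1,2)
E
python3 - <<'E'
from h import *
c=robot.camera_params("top")
im=cv2.imread("pics/top0.png"); h=cv2.cvtColor(im,cv2.COLOR_BGR2HSV)
def big(m,roi):
    mm=np.zeros_like(m);x0,y0,x1,y1=roi;mm[y0:y1,x0:x1]=m[y0:y1,x0:x1]
    cs,_=cv2.findContours(mm,cv2.RETR_EXTERNAL,cv2.CHAIN_APPROX_NONE)
    k=max(cs,key=cv2.contourArea);return k
ye=cv2.inRange(h,(22,120,120),(35,255,255)); gr=cv2.inRange(h,(45,100,80),(80,255,255))
gray=cv2.inRange(h,(0,0,70),(180,60,200))
for n,m,roi in(("yg",ye,(405,215,440,260)),("green",gr,(330,210,440,270)),("yt",ye,(230,260,265,300)),("tray",cv2.bitwise_or(gray,ye),(225,220,315,297))):
    k=big(m,roi); r=cv2.minAreaRect(k); b=cv2.boxPoints(r)
    w=onplane(c,b,0.012); ctr=onplane(c,[r[0]],0.012)[0]
    print(n,r,ctr.round(4)); print(w[:,:2].round(4).tolist(), [round(float(np.linalg.norm(w[i]-w[i-1])),4) for i in range(4)])
a=cv2.resize(im[210:270,335:440],None,fx=7,fy=7,interpolation=cv2.INTER_CUBIC);cv2.imwrite("pics/z1.png",a)
a=cv2.resize(im[220:300,225:315],None,fx=7,fy=7,interpolation=cv2.INTER_CUBIC);cv2.imwrite("pics/z2.png",a)
E
```

```text
yg ((419.323486328125, 236.20587158203125), (19.415279388427734, 7.0502400398254395), 77.47119140625) [ 0.5487 -0.2452  0.012 ]
[[0.5731, -0.2311], [0.5771, -0.2503], [0.5245, -0.2592], [0.5206, -0.2401]] [0.0533, 0.0196, 0.0534, 0.0195]
green ((381.305908203125, 240.4307861328125), (26.99881935119629, 70.02557373046875), 79.15969848632812) [ 0.5387 -0.1406  0.012 ]
[[0.5587, -0.0407], [0.5924, -0.2304], [0.5187, -0.2407], [0.486, -0.0526]] [0.0737, 0.1926, 0.0744, 0.1909]
yt ((243.77047729492188, 281.52459716796875), (19.461605072021484, 6.913992404937744), 50.19443130493164) [0.4332 0.2318 0.012 ]
[[0.4476, 0.2558], [0.4594, 0.2416], [0.4188, 0.2078], [0.4072, 0.222]] [0.0527, 0.0184, 0.0528, 0.0183]
tray ((270.97796630859375, 258.3785095214844), (20.21460723876953, 78.37754821777344), 49.9697380065918) [0.4945 0.1587 0.012 ]
[[0.4488, 0.257], [0.584, 0.0947], [0.5407, 0.0598], [0.4069, 0.2217]] [0.0548, 0.2112, 0.0556, 0.21]
```

View pics/z1.png

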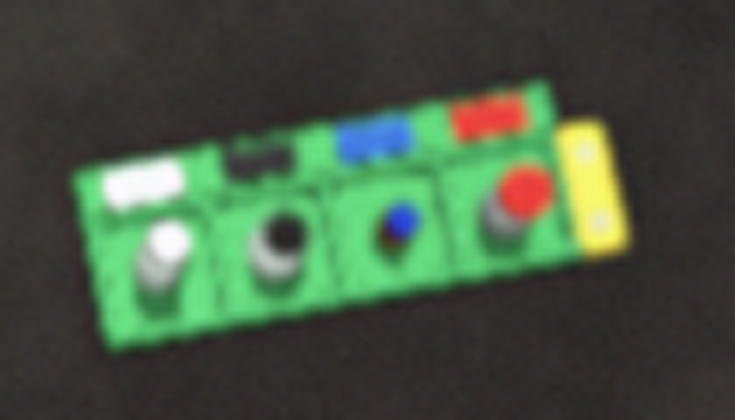

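View pics/z2.png

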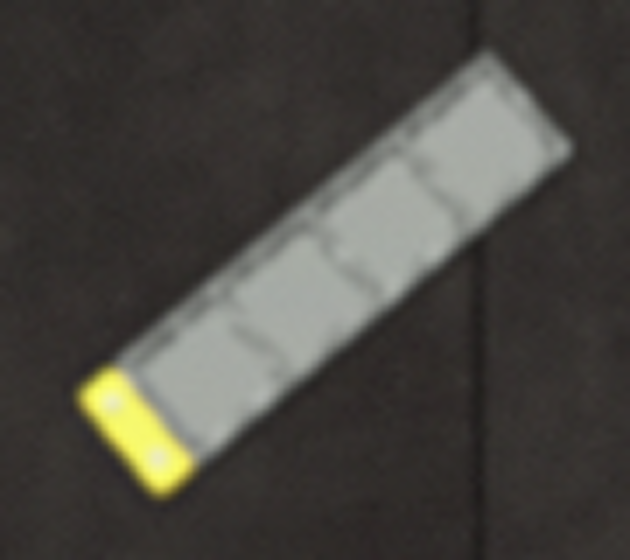

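Tags and caps agree: from the yellow end the rack holds red, blue, black, white, and both yellow ends are clear. Next, wrist camera geometry and the move to a look pose over the tray.

```bash
cat >> h.py <<'E'
def plan(x,y,z,yaw):
    o=robot.get_obs(); p=np.array(o['tool_pos']); w=o['ee_rot'][2]
    dt=-( (yaw-w+np.pi)%(2*np.pi)-np.pi)
    d=np.array([x,y,z])-p
    ex=np.array([np.cos(yaw),np.sin(yaw)]); ey=np.array([np.sin(yaw),-np.cos(yaw)])
    ex0=np.array([np.cos(w),np.sin(w)]); ey0=np.array([np.sin(w),-np.cos(w)])
    print("t=%.2f tcp"%o['time'],p.round(4),"yaw %.4f"%w,"width %.4f"%o['width'],"F",np.round(o['wrist_force'],1))
    print(" turn units %.3f"%(dt/(np.pi/2)),"(after turn) x %.3f y %.3f z %.3f"%(d[:2]@ex/.2,d[:2]@ey/.2,-d[2]/.2), "| before turn x %.3f y %.3f"%(d[:2]@ex0/.2,d[:2]@ey0/.2), "rows>=%.1f"%(np.linalg.norm(d)/.0625))
RD=np.array([0.172,-0.985]);RO=np.array([0.531,-0.1437])
TD=np.array([-0.642,0.766]);TO=np.array([0.5003,0.1518])
E
python3 - <<'E'
from h import *
c=robot.camera_params("wrist"); T=c['world_from_camera'];o=robot.get_obs()
from scipy.spatial.transform import Rotation as R
Rt=R.from_euler('xyz',o['ee_rot']).as_matrix()
print(c['fx'],c['cx'],c['cy'],c['distortion']); print("cam in tool",(Rt.T@(T[:3,3]-o['tool_pos'])).round(4)); print((Rt.T@T[:3,:3]).round(3))
plan(0.45,0.16,0.25,2.268)
E
```

```text
360.1892474744971 321.60566097997395 240.00758347392104 [-0.02216996  0.          0.          0.          0.        ]
cam in tool [ 0.0712 -0.0003 -0.1716]
[[-0.001 -0.969 -0.245]
 [ 1.    -0.001  0.001]
 [-0.001 -0.245  0.969]]
t=0.10 tcp [0.2458 0.4915 0.2124] yaw 2.6778 width 0.0938 F [ 1.  -0.2  0.8]
 turn units 0.261 (after turn) x -1.926 y -0.281 z -0.188 | before turn x -1.655 y -1.026 rows>=6.3
```

```bash
python3 -m crank '[[0,0,-0.09,0.087],[0,0,-0.1,0.087],[0,0,0,0.087],[-0.275,-0.04,0,0],[-0.275,-0.04,0,0],[-0.275,-0.04,0,0],[-0.275,-0.04,0,0],[-0.275,-0.04,0,0],[-0.275,-0.04,0,0],[-0.275,-0.04,0,0]]' -1
python3 - <<'E'
from h import *
plan(0.50,0.152,0.18,2.268)
E
```

```text
time: 1.35
tool_pos: [0.4507, 0.1591, 0.251]
ee_rot: [-3.141, -0.0, 2.268]
wrist_force: [0.3, 0.2, 0.4]
width: 0.0937
t=1.35 tcp [0.4507 0.1591 0.251 ] yaw 2.2678 width 0.0937 F [0.3 0.2 0.4]
 turn units -0.000 (after turn) x -0.185 y 0.166 z 0.355 | before turn x -0.185 y 0.166 rows>=1.4
```

```bash
python3 -m crank '[[-0.09,0.08,0.18,0],[-0.095,0.086,0.175,0],[0,0,0,0],[0,0,0,0],[0,0,0,0],[0,0,0,0],[0,0,0,0],[0,0,0,0],[0,0,0,0],[0,0,0,0]]'
python3 - <<'E'
from h import *
c=robot.camera_params("wrist");p,d=robot.snapshot("wrist"); cv2.imwrite("pics/w1.png",p[:,:,::-1])
np.savez("pics/w1.npz",T=c['world_from_camera'])
plan(RO[0],RO[1],0.2,1.743)
im=p[:,:,::-1].copy()
for s in(-.069,-.023,.023,.069,.103):
    q=project(c,[*(TO+s*TD),0.012])[0]; cv2.circle(im,tuple(int(v) for v in q),3,(0,0,255),-1)
cv2.imwrite("pics/w1a.png",im)
E
```

```text
time: 2.6
tool_pos: [0.4994, 0.1537, 0.1804]
ee_rot: [-3.142, -0.0, 2.268]
wrist_force: [0.3, -0.3, 0.7]
width: 0.0939
t=2.65 tcp [0.4995 0.1537 0.1804] yaw 2.2678 width 0.0938 F [-0.1 -1.2  0.2]
 turn units 0.334 (after turn) x -1.492 y -0.099 z -0.098 | before turn x -1.241 y -0.834 rows>=4.8
```

View pics/w1a.png

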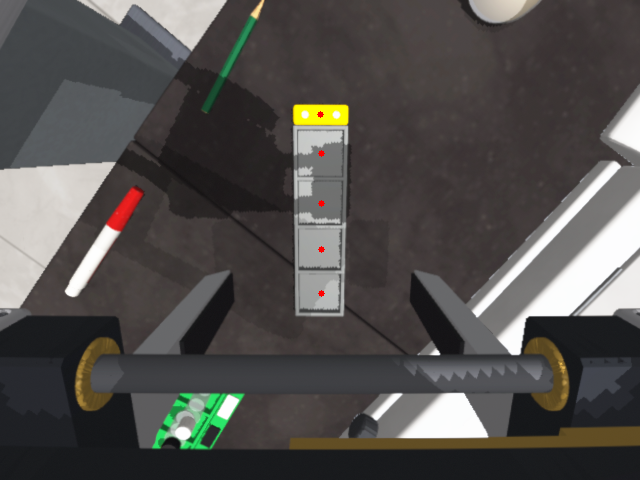

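The projected bay centres (red dots, x≈321, y≈154/204/250/293) fall in the middle of the tray's bays, so the tray pose is good. On to the rack.

```bash
python3 -m crank '[[0,0,-0.1,0.0835],[0,0,0,0.0835],[0,0,0,0.0835],[0,0,0,0.0835],[-0.25,-0.02,0,0],[-0.25,-0.02,0,0],[-0.25,-0.02,0,0],[-0.25,-0.02,0,0],[-0.25,-0.02,0,0],[-0.242,0,0,0]]'
python3 - <<'E'
from h import *
c=robot.camera_params("wrist");p,d=robot.snapshot("wrist"); cv2.imwrite("pics/w2.png",p[:,:,::-1])
np.savez("pics/w2.npz",T=c['world_from_camera'])
plan(RO[0],RO[1],0.2,1.743)
im=p[:,:,::-1].copy()
for s in(-.069,-.023,.023,.069,.103):
    q=project(c,[*(RO+s*RD),0.012])[0]; cv2.circle(im,tuple(int(v) for v in q),3,(255,0,255),-1)
cv2.imwrite("pics/w2a.png",im)
E
```

```text
time: 3.9
tool_pos: [0.5309, -0.1454, 0.2006]
ee_rot: [3.141, -0.0, 1.743]
wrist_force: [0.3, 0.7, -0.3]
width: 0.0941
t=3.95 tcp [ 0.5313 -0.1513  0.1999] yaw 1.7375 width 0.0940 F [ 0.6 -2.4  0.1]
 turn units -0.003 (after turn) x 0.038 y 0.005 z -0.001 | before turn x 0.038 y 0.005 rows>=0.1
```

View pics/w2a.png

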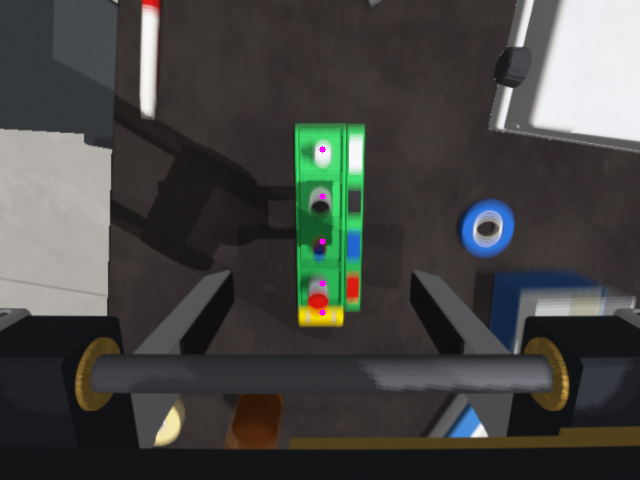

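The arm was still settling (slight blur), so I'll hold and retake.

```bash
python3 -m crank '[[-0.1,0,0.1,0],[-0.05,0,0,0],[0,0,0,0],[0,0,0,0],[0,0,0,0],[0,0,0,0],[0,0,0,0],[0,0,0,0],[0,0,0,0],[0,0,0,0]]'
python3 - <<'E'
from h import *
c=robot.camera_params("wrist");p,d=robot.snapshot("wrist"); cv2.imwrite("pics/w3.png",p[:,:,::-1])
im=p[:,:,::-1].copy(); h=cv2.cvtColor(im,cv2.COLOR_BGR2HSV)
ye=cv2.inRange(h,(22,120,120),(35,255,255)); gr=cv2.inRange(h,(45,100,60),(80,255,255))
ye[350:]=0;gr[350:]=0
def big(m):
    cs,_=cv2.findContours(m,cv2.RETR_EXTERNAL,cv2.CHAIN_APPROX_NONE);return max(cs,key=cv2.contourArea)
for n,m in(("y",ye),("g",gr)):
    k=big(m); w=onplane(c,k.reshape(-1,2),0.012)[:,:2]
    r=cv2.minAreaRect((w*1000).astype(np.float32)); print(n,r); print(cv2.boxPoints(r).round(1).tolist())
hh={'red':(cv2.inRange(h,(0,150,110),(8,255,255))|cv2.inRange(h,(172,150,110),(180,255,255)),.056),
 'blue':(cv2.inRange(h,(105,120,60),(130,255,255)),.038),'white':(cv2.inRange(h,(0,0,200),(180,40,255)),.071),'black':(cv2.inRange(h,(0,0,0),(180,90,60)),.052)}
for s in(-.069,-.023,.023,.069,.103):
    q=project(c,[*(RO+s*RD),0.012])[0]; cv2.circle(im,tuple(int(v) for v in q),1,(255,0,255),-1)
for n,(m,z) in hh.items():
    m=m.copy(); m[350:]=0; m[:, :290]=0; m[:,370:]=0
    nn,l,st,ce=cv2.connectedComponentsWithStats(m)
    for i in range(1,nn):
        if 30<st[i,4]<1500:
            w=onplane(c,[ce[i]],z)[0]; d=w[:2]-RO; print(n,st[i].tolist(),ce[i].round(1),w.round(4),"row %.4f"%(d@RD),"x %.4f"%(d@np.array([RD[1],-RD[0]])))
cv2.imwrite("pics/w3a.png",cv2.resize(im[80:380,260:400],None,fx=2,fy=2))
plan(RO[0],RO[1],0.2,1.743)
E
```

```text
time: 5.2
tool_pos: [0.5361, -0.1733, 0.1804]
ee_rot: [3.142, -0.0, 1.743]
wrist_force: [-0.3, -0.2, -0.3]
width: 0.0945
y ((546.8682861328125, -243.95184326171875), (49.81977462768555, 19.569072723388672), 9.81527042388916)
[[520.7000122070312, -238.60000610351562], [524.0, -257.79998779296875], [573.0999755859375, -249.3000030517578], [569.7000122070312, -230.10000610351562]]
g ((537.9334716796875, -142.7000274658203), (68.98173522949219, 187.3905792236328), 9.85947036743164)
[[487.8999938964844, -56.29999923706055], [520.0, -240.89999389648438], [588.0, -229.10000610351562], [555.9000244140625, -44.5]]
red [349, 250, 13, 28, 337] [354.6 263.5] [ 0.5681 -0.1929  0.056 ] row 0.0548 x -0.0280
red [306, 265, 23, 23, 422] [317.2 276.3] [ 0.5383 -0.2099  0.056 ] row 0.0665 x 0.0042
blue [349, 206, 13, 27, 204] [354.2 222.3] [ 0.563  -0.1607  0.038 ] row 0.0222 x -0.0286
blue [312, 217, 14, 14, 146] [318.4 223.2] [ 0.5318 -0.1669  0.038 ] row 0.0230 x 0.0032
white [313, 99, 20, 27, 402] [322.3 111.4] [ 0.5197 -0.0766  0.071 ] row -0.0681 x -0.0004
white [351, 100, 15, 35, 511] [357.8 116
[... 152 characters left out ...]
, 258, 20, 10, 97] [318.3 261.7] [ 0.5363 -0.1919  0.071 ] row 0.0484 x 0.0031
black [290, 102, 2, 21, 32] [290.6 112.2] [ 0.4947 -0.0797  0.052 ] row -0.0693 x 0.0247
black [310, 170, 7, 10, 31] [312.5 174.3] [ 0.5198 -0.1245  0.052 ] row -0.0208 x 0.0077
black [365, 255, 5, 10, 37] [366.9 259.1] [ 0.5785 -0.1884  0.052 ] row 0.0522 x -0.0391
black [346, 267, 24, 27, 148] [362.  284.1] [ 0.5788 -0.2118  0.052 ] row 0.0753 x -0.0354
black [316, 341, 11, 6, 43] [321.2 343.6] [ 0.5532 -0.276   0.052 ] row 0.1341 x 0.0009
t=5.25 tcp [ 0.5361 -0.1733  0.1804] yaw 1.7431 width 0.0939 F [-0.9 -0.3 -0.3]
 turn units 0.000 (after turn) x 0.150 y 0.000 z -0.098 | before turn x 0.150 y 0.000 rows>=0.6
```

View pics/w3a.png

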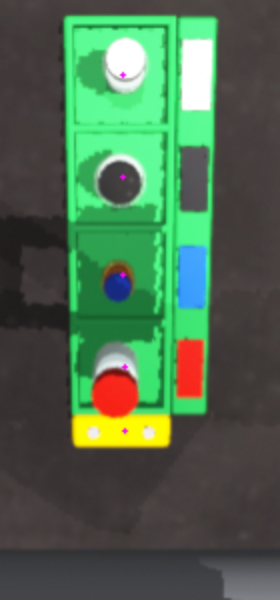

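```bash
cat >> h.py <<'E'
RD=np.array([0.1707,-0.9853]);RO=np.array([0.5293,-0.1430])
E
python3 - <<'E'
from h import *
c=robot.camera_params("wrist")
for n,uv,z in(("black",(320,170.5),.052),("white",(322.5,108.5),.071),("blue",(318.2,223.5),.038),("red",(317.3,277),.056)):
    w=onplane(c,[uv],z)[0]; d=w[:2]-RO; print(n,w.round(4),"row %.4f"%(d@RD),"x %.4f"%(d@np.array([RD[1],-RD[0]])))
plan(.5383,-.2103,.1,1.743)
E
```

```text
black [ 0.5254 -0.1204  0.052 ] row -0.0229 x 0.0000
white [ 0.5194 -0.0745  0.071 ] row -0.0691 x -0.0020
blue [ 0.5317 -0.1672  0.038 ] row 0.0243 x 0.0018
red [ 0.5385 -0.2105  0.056 ] row 0.0681 x 0.0025
t=5.25 tcp [ 0.5361 -0.1733  0.1804] yaw 1.7431 width 0.0939 F [-0.9 -0.3 -0.3]
 turn units 0.000 (after turn) x -0.184 y -0.021 z 0.402 | before turn x -0.184 y -0.021 rows>=1.4
```

```bash
python3 -m crank '[[-0.1,-0.01,0,0],[-0.084,-0.01,0,0],[0,0,0.1,0],[0,0,0.2,0],[0,0,0.2,0],[0,0,0.15,0],[0,0,0.07,0],[0,0,0.05,0],[0,0,0,0],[0,0,0,0]]' -0.15
python3 - <<'E'
from h import *
plan(.5385,-.2105,.026,1.743)
p,d=robot.snapshot("wrist"); cv2.imwrite("pics/w4.png",p[:,:,::-1])
E
```

```text
time: 6.5
tool_pos: [0.5394, -0.2107, 0.0279]
ee_rot: [3.139, 0.002, 1.743]
wrist_force: [-0.4, 0.1, -0.4]
width: 0.0542
t=6.50 tcp [ 0.5394 -0.2107  0.0279] yaw 1.7432 width 0.0542 F [-0.4  0.1 -0.4]
 turn units 0.000 (after turn) x 0.002 y -0.004 z 0.009 | before turn x 0.002 y -0.004 rows>=0.0
```

View pics/w4.png

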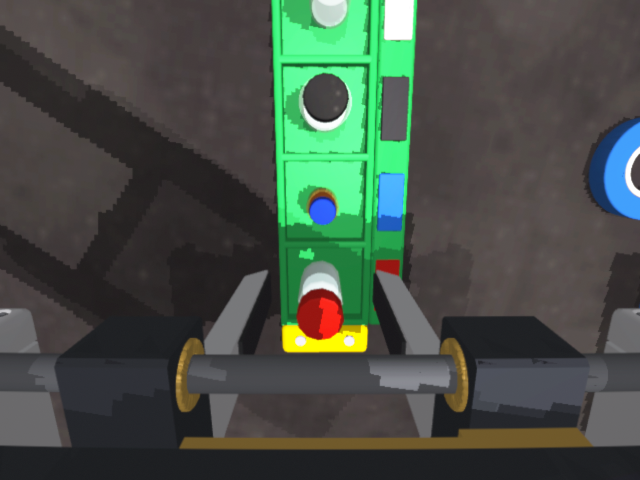

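Red cap at (320,314) sits midway between the fingers; the blue (322,210) and black (325,98) caps are visible, so I'll refine those before closing.

```bash
python3 - <<'E'
from h import *
c=robot.camera_params("wrist")
for n,uv,z in(("black",(325.5,97),.052),("blue",(322.5,210.5),.038),("red",(320,314),.056)):
    w=onplane(c,[uv],z)[0]; d=w[:2]-RO; print(n,w.round(4),"row %.4f"%(d@RD),"x %.4f"%(d@np.array([RD[1],-RD[0]])))
E
python3 -m crank '[[0,0,0.009,0],[0,0,0,0],[0,0,0,0],[0,0,0,0],[0,0,0,0],[0,0,0,0],[0,0,0,0],[0,0,0,0],[0,0,0,0],[0,0,0,0]]' 1
```

```text
black [ 0.5252 -0.1213  0.052 ] row -0.0221 x 0.0003
blue [ 0.5321 -0.1673  0.038 ] row 0.0244 x 0.0014
red [ 0.5382 -0.2093  0.056 ] row 0.0668 x 0.0026
time: 7.8
tool_pos: [0.5385, -0.2102, 0.0247]
ee_rot: [3.141, -0.0, 1.743]
wrist_force: [0.6, 0.3, 0.5]
width: 0.0212
```

```bash
python3 -m crank '[[0,0,-0.05,0],[0,0,-0.15,0],[0,0,-0.2,0],[0,0,-0.2,0],[0,0,0,0],[0,0,0,-0.0835],[0,0,0,-0.0835],[0,0,0,-0.0835],[0,0,0,-0.0835],[0,0,0,0]]'
python3 - <<'E'
from h import *
b=TO-.069*TD
plan(b[0],b[1],.0257,2.268)
E
```

```text
time: 9.05
tool_pos: [0.5378, -0.2099, 0.1432]
ee_rot: [-3.141, -0.002, 2.266]
wrist_force: [0.1, -0.3, 0.1]
width: 0.0207
t=9.05 tcp [ 0.5378 -0.2099  0.1432] yaw 2.2662 width 0.0207 F [ 0.1 -0.3  0.1]
 turn units -0.001 (after turn) x 1.162 y 1.018 z 0.587 | before turn x 1.164 y 1.016 rows>=5.3
```

```bash
python3 -m crank '[[0.1,0.09,0,0],[0.177,0.155,0,0],[0.177,0.155,0,0],[0.177,0.155,0,0],[0.177,0.155,0,0],[0.177,0.155,0,0],[0.1,0.088,0,0],[0.077,0.065,0,0],[0,0,0,0],[0,0,0,0]]'
python3 - <<'E'
from h import *
b=TO-.069*TD
plan(b[0],b[1],.0257,2.268)
p,d=robot.snapshot("wrist"); cv2.imwrite("pics/w5.png",p[:,:,::-1])
E
```

```text
time: 10.3
tool_pos: [0.5454, 0.0978, 0.1445]
ee_rot: [-3.141, 0.0, 2.267]
wrist_force: [0.3, -0.4, -0.5]
width: 0.0211
t=10.30 tcp [0.5454 0.0978 0.1445] yaw 2.2665 width 0.0211 F [ 0.3 -0.4 -0.5]
 turn units -0.001 (after turn) x 0.007 y 0.001 z 0.594 | before turn x 0.007 y 0.001 rows>=1.9
```

View pics/w5.png

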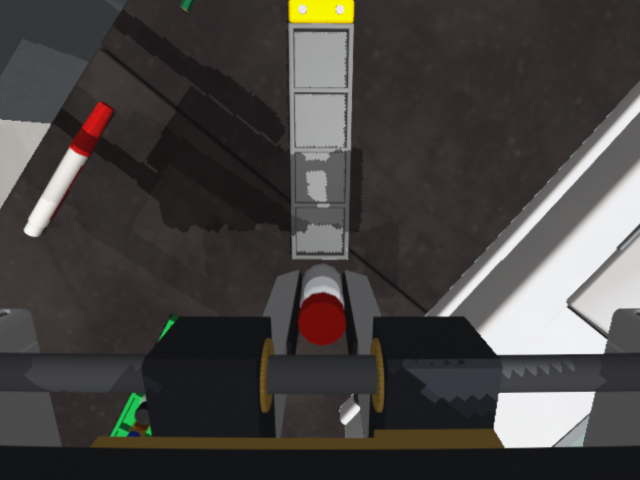

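Vial held upright (cap at (322,318)), aligned with the tray (x≈321). Lowering.

```bash
python3 -m crank '[[0.007,0,0.1,0],[0,0,0.15,0],[0,0,0.15,0],[0,0,0.1,0],[0,0,0.04,0],[0,0,0.02,0],[0,0,0.02,0],[0,0,0.009,0],[0,0,0,0],[0,0,0,0]]'
python3 - <<'E'
from h import *
b=TO-.069*TD
plan(b[0],b[1],.0252,2.268)
E
```

```text
time: 11.6
tool_pos: [0.5447, 0.0999, 0.0273]
ee_rot: [3.141, 0.0, 2.268]
wrist_force: [0.3, -1.0, -0.3]
width: 0.0213
t=11.60 tcp [0.5447 0.0999 0.0273] yaw 2.2680 width 0.0213 F [ 0.3 -1.  -0.3]
 turn units -0.000 (after turn) x -0.003 y -0.003 z 0.010 | before turn x -0.003 y -0.003 rows>=0.0
```

```bash
python3 -m crank '[[0,0,0.005,0],[0,0,0.003,0],[0,0,0,0],[0,0,0,0],[0,0,0,0],[0,0,0,0],[0,0,0,0],[0,0,0,0],[0,0,0,0],[0,0,0,0]]'
```

```text
time: 12.85
tool_pos: [0.5445, 0.0998, 0.0253]
ee_rot: [3.141, -0.0, 2.268]
wrist_force: [0.6, 0.3, -0.4]
width: 0.0212
```

```bash
python3 -m crank '[[0,0,0.002,0],[0,0,0,0],[0,0,0,0],[0,0,0,0],[0,0,-0.05,0],[0,0,-0.1,0],[0,0,-0.2,0],[0,0,-0.2,0],[0,0,0,0],[0,0,0,0]]' -0.15
python3 - <<'E'
from h import *
plan(.532,-.1673,.14,1.743)
p,d=robot.snapshot("wrist"); cv2.imwrite("pics/w6.png",p[:,:,::-1])
E
```

```text
time: 14.1
tool_pos: [0.5442, 0.0998, 0.1345]
ee_rot: [-3.141, -0.0, 2.268]
wrist_force: [-0.3, -0.6, -0.0]
width: 0.054
t=14.10 tcp [0.5442 0.0998 0.1345] yaw 2.2678 width 0.0540 F [-0.3 -0.6 -0. ]
 turn units 0.334 (after turn) x -1.305 y -0.289 z -0.027 | before turn x -0.985 y -0.904 rows>=4.3
```

View pics/w6.png

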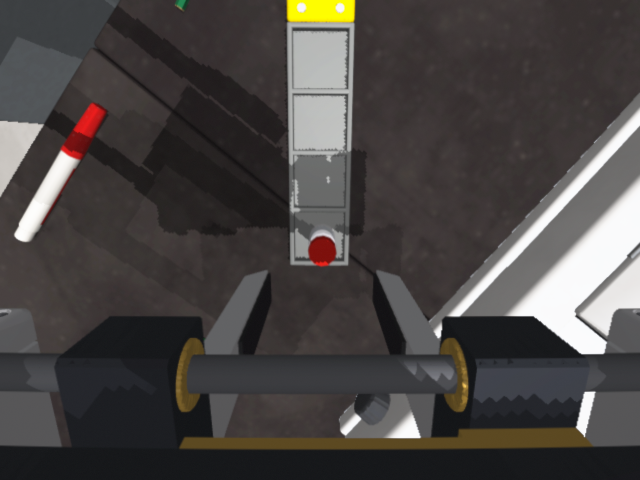

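Red stands upright in the far bay (322,248). Now blue.

```bash
python3 -m crank '[[0,0,0,0.0835],[0,0,0,0.0835],[0,0,0,0.0835],[0,0,0,0.0835],[-0.15,-0.033,0,0],[-0.255,-0.056,0,0],[-0.255,-0.056,0,0],[-0.255,-0.056,0,0],[-0.25,-0.056,0,0],[-0.14,-0.032,0,0]]'
python3 - <<'E'
from h import *
plan(.532,-.1673,.025,1.743)
E
```

```text
time: 15.4
tool_pos: [0.5308, -0.1693, 0.1325]
ee_rot: [-3.138, -0.002, 1.741]
wrist_force: [-0.1, 0.0, 0.4]
width: 0.0545
t=15.40 tcp [ 0.5308 -0.1693  0.1325] yaw 1.7409 width 0.0545 F [-0.1  0.   0.4]
 turn units -0.001 (after turn) x 0.009 y 0.008 z 0.537 | before turn x 0.009 y 0.008 rows>=1.7
```

```bash
python3 -m crank '[[0,0,0,0],[0,0,0.1,0],[0,0,0.15,0],[0,0,0.15,0],[0,0,0.08,0],[0,0,0.03,0],[0,0,0.02,0],[0,0,0,0],[0,0,0,0],[0,0,0,0]]'
python3 - <<'E'
from h import *
plan(.532,-.1673,.025,1.743)
p,d=robot.snapshot("wrist"); cv2.imwrite("pics/w7.png",p[:,:,::-1])
E
```

```text
time: 16.65
tool_pos: [0.5327, -0.1675, 0.0296]
ee_rot: [3.14, 0.001, 1.743]
wrist_force: [1.2, -0.4, -0.2]
width: 0.054
t=16.65 tcp [ 0.5327 -0.1675  0.0296] yaw 1.7430 width 0.0540 F [ 1.2 -0.4 -0.2]
 turn units 0.000 (after turn) x 0.002 y -0.003 z 0.023 | before turn x 0.002 y -0.003 rows>=0.1
```

View pics/w7.png

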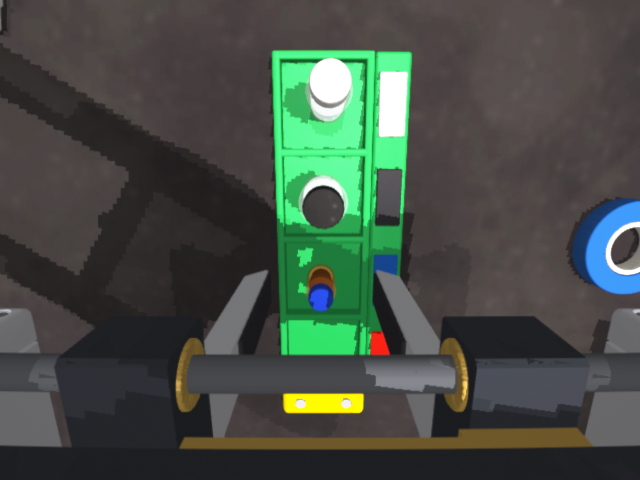

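```bash
python3 - <<'E'
from h import *
c=robot.camera_params("wrist")
for n,uv,z in(("black",(323.5,207),.052),("blue",(320.5,298),.038),("white",(330,81),.071)):
    w=onplane(c,[uv],z)[0]; d=w[:2]-RO; print(n,w.round(4),"row %.4f"%(d@RD),"x %.4f"%(d@np.array([RD[1],-RD[0]])))
E
python3 -m crank '[[0,0,0.008,0],[0,0,0.004,0],[0,0,0,0],[0,0,0,0],[0,0,0,0],[0,0,0,0],[0,0,0,0],[0,0,0,0],[0,0,0,0],[0,0,0,0]]' 1
```

```text
black [ 0.5251 -0.1206  0.052 ] row -0.0228 x 0.0003
blue [ 0.5318 -0.167   0.038 ] row 0.0241 x 0.0017
white [ 0.5193 -0.0751  0.071 ] row -0.0686 x -0.0017
time: 17.95
tool_pos: [0.5323, -0.1672, 0.0264]
ee_rot: [3.142, -0.0, 1.743]
wrist_force: [-0.1, -0.1, -0.3]
width: 0.0153
```

```bash
python3 -m crank '[[0,0,-0.05,0],[0,0,-0.15,0],[0,0,-0.2,0],[0,0,-0.2,0],[0,0,0,0],[0,0,0,-0.0835],[0,0,0,-0.0835],[0,0,0,-0.0835],[0,0,0,-0.0835],[0,0,0,0]]'
python3 - <<'E'
from h import *
b=TO-.023*TD
plan(b[0],b[1],.0267,2.268)
E
```

```text
time: 19.2
tool_pos: [0.5317, -0.167, 0.1452]
ee_rot: [-3.141, -0.002, 2.266]
wrist_force: [-0.2, -1.5, -0.9]
width: 0.0152
t=19.20 tcp [ 0.5317 -0.167   0.1452] yaw 2.2663 width 0.0152 F [-0.2 -1.5 -0.9]
 turn units -0.001 (after turn) x 1.208 y 0.903 z 0.592 | before turn x 1.209 y 0.901 rows>=5.2
```

```bash
python3 -m crank '[[0.1,0.075,0,0],[0.185,0.138,0,0],[0.185,0.138,0,0],[0.185,0.138,0,0],[0.185,0.138,0,0],[0.185,0.138,0,0],[0.1,0.075,0,0],[0.083,0.063,0,0],[0,0,0,0],[0,0,0,0]]'
python3 - <<'E'
from h import *
b=TO-.023*TD
plan(b[0],b[1],.0267,2.268)
p,d=robot.snapshot("wrist"); cv2.imwrite("pics/w8.png",p[:,:,::-1])
E
```

```text
time: 20.45
tool_pos: [0.5155, 0.1332, 0.1461]
ee_rot: [-3.141, 0.0, 2.267]
wrist_force: [-0.1, -0.1, -0.4]
width: 0.0155
t=20.45 tcp [0.5155 0.1332 0.1461] yaw 2.2667 width 0.0155 F [-0.1 -0.1 -0.4]
 turn units -0.001 (after turn) x 0.005 y 0.001 z 0.597 | before turn x 0.005 y 0.001 rows>=1.9
```

View pics/w8.png

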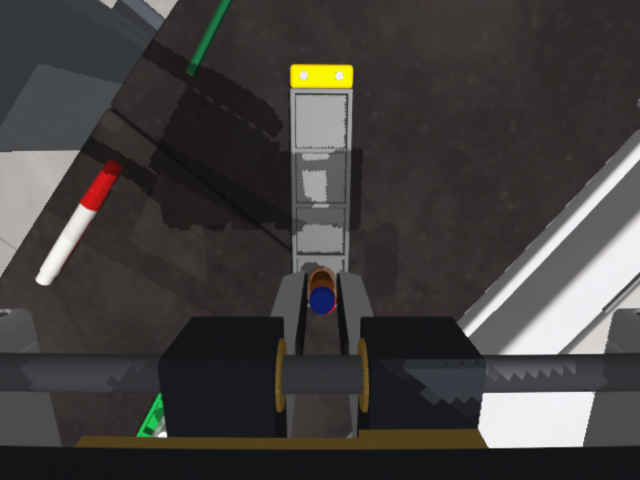

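Blue vial held straight at (322,300). Lowering.

```bash
python3 -m crank '[[0.005,0,0.12,0],[0,0,0.18,0],[0,0,0.15,0],[0,0,0.08,0],[0,0,0.03,0],[0,0,0.02,0],[0,0,0.01,0],[0,0,0.005,0],[0,0,0.002,0],[0,0,0,0]]'
python3 - <<'E'
from h import *
b=TO-.023*TD
plan(b[0],b[1],.0267,2.268)
E
python3 -m crank '[[0,0,0,0],[0,0,0,0],[0,0,0,0],[0,0,0,0],[0,0,0,0],[0,0,0,0],[0,0,0,0],[0,0,0,0],[0,0,0,0],[0,0,0,0]]'
```

```text
time: 21.75
tool_pos: [0.5152, 0.1348, 0.0273]
ee_rot: [3.141, 0.0, 2.268]
wrist_force: [0.7, -0.5, -0.9]
width: 0.0153
t=21.75 tcp [0.5152 0.1348 0.0273] yaw 2.2679 width 0.0153 F [ 0.7 -0.5 -0.9]
 turn units -0.000 (after turn) x -0.002 y -0.002 z 0.003 | before turn x -0.002 y -0.002 rows>=0.0
time: 23.0
tool_pos: [0.5151, 0.1347, 0.0271]
ee_rot: [3.142, -0.0, 2.268]
wrist_force: [-0.5, 0.1, -0.9]
width: 0.0153
```

```bash
python3 -m crank '[[0,0,0.002,0],[0,0,0,0],[0,0,0,0],[0,0,0,0],[0,0,-0.05,0],[0,0,-0.1,0],[0,0,-0.2,0],[0,0,-0.2,0],[0,0,0,0],[0,0,0,0]]' -0.15
python3 - <<'E'
from h import *
plan(.5252,-.1207,.14,1.743)
p,d=robot.snapshot("wrist"); cv2.imwrite("pics/w9.png",p[:,:,::-1])
E
```

```text
time: 24.25
tool_pos: [0.5147, 0.1346, 0.1363]
ee_rot: [-3.141, -0.0, 2.268]
wrist_force: [-0.1, -0.5, -0.9]
width: 0.0542
t=24.25 tcp [0.5147 0.1346 0.1363] yaw 2.2679 width 0.0542 F [-0.1 -0.5 -0.9]
 turn units 0.334 (after turn) x -1.267 y -0.167 z -0.019 | before turn x -1.013 y -0.779 rows>=4.1
```

View pics/w9.png

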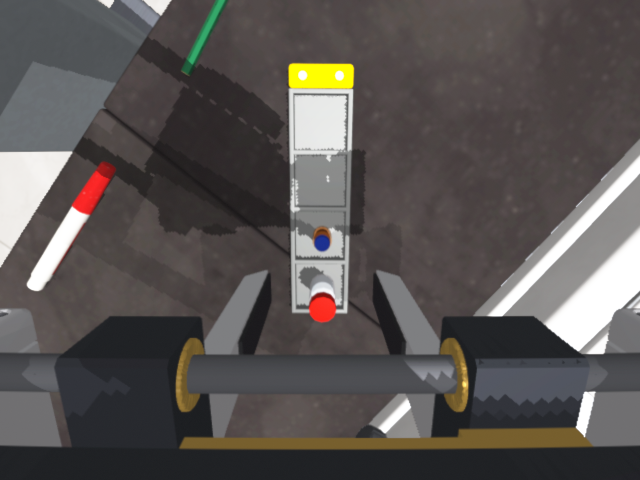

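Blue (322,241) stands in the second-last bay, red (322,306) beside it. Now black.

```bash
python3 -m crank '[[0,0,0,0.0835],[0,0,0,0.0835],[0,0,0,0.0835],[0,0,0,0.0835],[-0.15,-0.02,0,0],[-0.25,-0.033,0,0],[-0.25,-0.033,0,0],[-0.25,-0.033,0,0],[-0.227,-0.03,0,0],[-0.14,-0.018,0,0]]'
python3 - <<'E'
from h import *
plan(.5252,-.1207,.026,1.743)
E
```

```text
time: 25.55
tool_pos: [0.5243, -0.1225, 0.1343]
ee_rot: [-3.138, -0.002, 1.741]
wrist_force: [0.4, 0.8, -0.3]
width: 0.0541
t=25.55 tcp [ 0.5243 -0.1225  0.1343] yaw 1.7412 width 0.0541 F [ 0.4  0.8 -0.3]
 turn units -0.001 (after turn) x 0.008 y 0.006 z 0.542 | before turn x 0.008 y 0.006 rows>=1.7
```

```bash
python3 -m crank '[[0,0,0,0],[0,0,0.1,0],[0,0,0.15,0],[0,0,0.15,0],[0,0,0.08,0],[0,0,0.04,0],[0,0,0.02,0],[0,0,0.01,0],[0,0,0,0],[0,0,0,0]]'
python3 - <<'E'
from h import *
plan(.5252,-.1207,.026,1.743)
p,d=robot.snapshot("wrist"); cv2.imwrite("pics/w10.png",p[:,:,::-1])
E
```

```text
time: 26.8
tool_pos: [0.526, -0.1209, 0.0273]
ee_rot: [3.14, 0.0, 1.743]
wrist_force: [-0.4, 0.4, 0.0]
width: 0.0541
t=26.80 tcp [ 0.526  -0.1209  0.0273] yaw 1.7431 width 0.0541 F [-0.4  0.4  0. ]
 turn units 0.000 (after turn) x 0.002 y -0.004 z 0.007 | before turn x 0.002 y -0.004 rows>=0.0
```

View pics/w10.png

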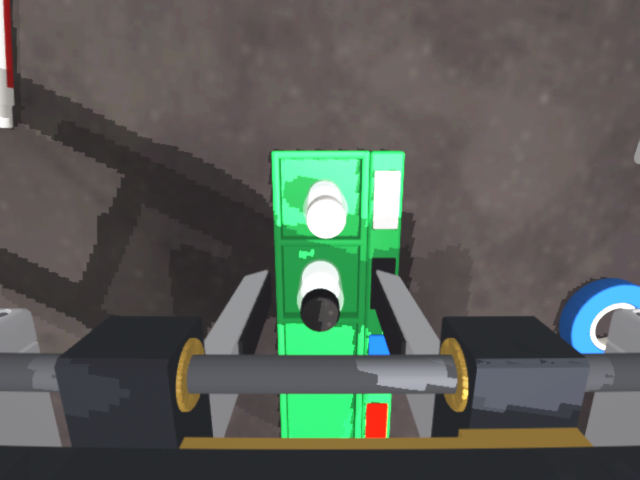

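Black cap (320,309) is centred between the fingers. Closing.

```bash
python3 - <<'E'
from h import *
c=robot.camera_params("wrist")
for n,uv,z in(("black",(320,309),.052),("white",(326.5,218),.071)):
    w=onplane(c,[uv],z)[0]; d=w[:2]-RO; print(n,w.round(4),"row %.4f"%(d@RD),"x %.4f"%(d@np.array([RD[1],-RD[0]])))
E
python3 -m crank '[[0,0,0,0],[0,0,0,0],[0,0,0,0],[0,0,0,0],[0,0,0,0],[0,0,0,0],[0,0,0,0],[0,0,0,0],[0,0,0,0],[0,0,0,0]]' 1
```

```text
black [ 0.5246 -0.1187  0.052 ] row -0.0247 x 0.0004
white [ 0.5195 -0.0744  0.071 ] row -0.0692 x -0.0020
time: 28.1
tool_pos: [0.5256, -0.1207, 0.0266]
ee_rot: [-3.142, -0.0, 1.743]
wrist_force: [-0.2, 0.5, -1.7]
width: 0.0226
```

```bash
python3 -m crank '[[0,0,-0.05,0],[0,0,-0.15,0],[0,0,-0.2,0],[0,0,-0.2,0],[0,0,0,0],[0,0,0,-0.0835],[0,0,0,-0.0835],[0,0,0,-0.0835],[0,0,0,-0.0835],[0,0,0,0]]'
python3 - <<'E'
from h import *
b=TO+.023*TD
plan(b[0],b[1],.026,2.268)
E
```

```text
time: 29.35
tool_pos: [0.525, -0.1205, 0.1454]
ee_rot: [-3.141, -0.002, 2.266]
wrist_force: [-0.2, -0.2, 0.8]
width: 0.0224
t=29.35 tcp [ 0.525  -0.1205  0.1454] yaw 2.2663 width 0.0224 F [-0.2 -0.2  0.8]
 turn units -0.001 (after turn) x 1.238 y 0.780 z 0.597 | before turn x 1.239 y 0.777 rows>=5.1
```

```bash
python3 -m crank '[[0.1,0.063,0,0],[0.19,0.12,0,0],[0.19,0.12,0,0],[0.19,0.12,0,0],[0.19,0.12,0,0],[0.19,0.12,0,0],[0.1,0.063,0,0],[0.088,0.054,0,0],[0,0,0,0],[0,0,0,0]]'
python3 - <<'E'
from h import *
b=TO+.023*TD
plan(b[0],b[1],.027,2.268)
p,d=robot.snapshot("wrist"); cv2.imwrite("pics/w11.png",p[:,:,::-1])
E
```

```text
time: 30.6
tool_pos: [0.4862, 0.1687, 0.1463]
ee_rot: [-3.141, 0.0, 2.267]
wrist_force: [0.5, -0.0, -1.1]
width: 0.0225
t=30.60 tcp [0.4862 0.1687 0.1463] yaw 2.2667 width 0.0225 F [ 0.5 -0.  -1.1]
 turn units -0.001 (after turn) x 0.005 y -0.000 z 0.596 | before turn x 0.005 y -0.000 rows>=1.9
```

View pics/w11.png

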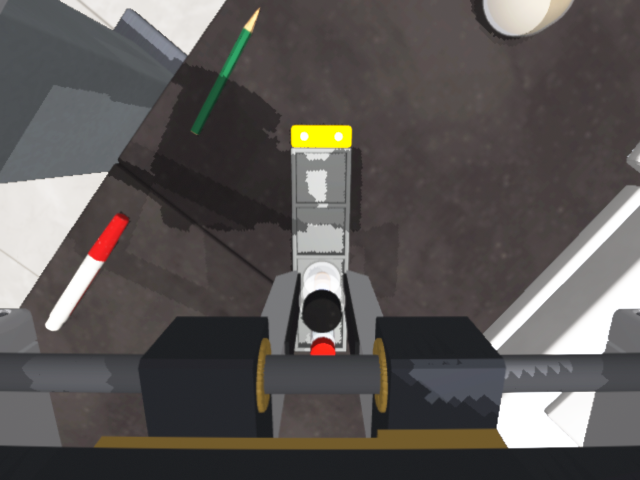

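Black held straight (322,310), aligned with the tray. Lowering.

```bash
python3 -m crank '[[0.003,0,0.12,0],[0,0,0.18,0],[0,0,0.15,0],[0,0,0.08,0],[0,0,0.03,0],[0,0,0.02,0],[0,0,0.01,0],[0,0,0.005,0],[0,0,0.002,0],[0,0,0,0]]'
python3 - <<'E'
from h import *
b=TO+.023*TD
plan(b[0],b[1],.0267,2.268)
E
python3 -m crank '[[0,0,0,0],[0,0,0,0],[0,0,0,0],[0,0,0,0],[0,0,0,0],[0,0,0,0],[0,0,0,0],[0,0,0,0],[0,0,0,0],[0,0,0,0]]'
```

```text
time: 31.9
tool_pos: [0.486, 0.1698, 0.0275]
ee_rot: [3.141, 0.0, 2.268]
wrist_force: [0.6, 0.1, -0.6]
width: 0.0222
t=31.90 tcp [0.486  0.1698 0.0275] yaw 2.2679 width 0.0222 F [ 0.6  0.1 -0.6]
 turn units -0.000 (after turn) x 0.000 y -0.003 z 0.004 | before turn x 0.000 y -0.003 rows>=0.0
time: 33.15
tool_pos: [0.4859, 0.1697, 0.0273]
ee_rot: [3.141, -0.0, 2.268]
wrist_force: [-0.1, 0.8, -0.1]
width: 0.023
```

```bash
python3 -m crank '[[0,0,0.003,0],[0,0,0,0],[0,0,0,0],[0,0,0,0],[0,0,-0.05,0],[0,0,-0.1,0],[0,0,-0.2,0],[0,0,-0.2,0],[0,0,0,0],[0,0,0,0]]' -0.15
python3 - <<'E'
from h import *
plan(.5194,-.0745,.14,1.743)
p,d=robot.snapshot("wrist"); cv2.imwrite("pics/w12.png",p[:,:,::-1])
E
```

```text
time: 34.4
tool_pos: [0.4856, 0.1697, 0.1363]
ee_rot: [-3.141, -0.0, 2.268]
wrist_force: [-0.2, -0.8, -0.4]
width: 0.0541
t=34.40 tcp [0.4856 0.1697 0.1363] yaw 2.2678 width 0.0541 F [-0.2 -0.8 -0.4]
 turn units 0.334 (after turn) x -1.232 y -0.042 z -0.019 | before turn x -1.045 y -0.654 rows>=3.9
```

View pics/w12.png

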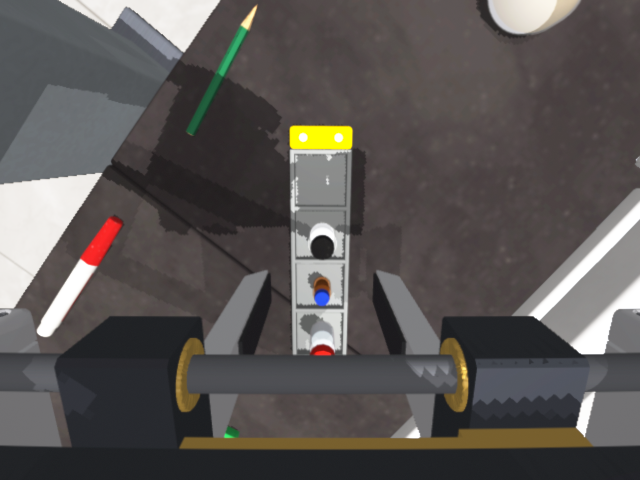

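Black (322,245) upright in the second bay. Now white.

```bash
python3 -m crank '[[0,0,0,0.0835],[0,0,0,0.0835],[0,0,0,0.0835],[0,0,0,0.0835],[-0.15,-0.005,0,0],[-0.24,-0.008,0,0],[-0.24,-0.008,0,0],[-0.24,-0.008,0,0],[-0.222,-0.008,0,0],[-0.14,-0.005,0,0]]'
python3 - <<'E'
from h import *
plan(.5194,-.0747,.03,1.743)
E
```

```text
time: 35.7
tool_pos: [0.5187, -0.0762, 0.1344]
ee_rot: [-3.138, -0.002, 1.741]
wrist_force: [0.4, 0.5, 0.0]
width: 0.0539
t=35.70 tcp [ 0.5187 -0.0762  0.1344] yaw 1.7413 width 0.0539 F [0.4 0.5 0. ]
 turn units -0.001 (after turn) x 0.007 y 0.005 z 0.522 | before turn x 0.007 y 0.004 rows>=1.7
```

```bash
python3 -m crank '[[0,-0.002,0,0],[0,0,0.1,0],[0,0,0.15,0],[0,0,0.15,0],[0,0,0.07,0],[0,0,0.03,0],[0,0,0.02,0],[0,0,0.01,0],[0,0,0,0],[0,0,0,0]]'
python3 - <<'E'
from h import *
plan(.5194,-.0747,.03,1.743)
p,d=robot.snapshot("wrist"); cv2.imwrite("pics/w13.png",p[:,:,::-1])
E
```

```text
time: 36.95
tool_pos: [0.5199, -0.0746, 0.0312]
ee_rot: [3.141, 0.0, 1.743]
wrist_force: [0.6, 0.1, 0.2]
width: 0.0542
t=36.95 tcp [ 0.5199 -0.0746  0.0312] yaw 1.7430 width 0.0542 F [0.6 0.1 0.2]
 turn units 0.000 (after turn) x 0.000 y -0.002 z 0.006 | before turn x 0.000 y -0.002 rows>=0.0
```

View pics/w13.png

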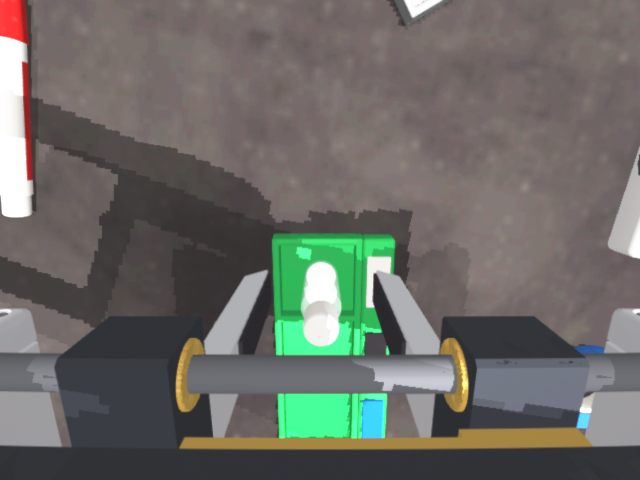

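White cap (320,328) is centred between the fingers. Closing and lifting.

```bash
python3 -m crank '[[0,0,0,0],[0,0,0,0],[0,0,0,0],[0,0,0,0],[0,0,0,0],[0,0,0,0],[0,0,0,0],[0,0,0,0],[0,0,0,0],[0,0,0,0]]' 1; python3 -m crank '[[0,0,-0.05,0],[0,0,-0.15,0],[0,0,-0.2,0],[0,0,-0.2,0],[0,0,0,0],[0,0,0,-0.0835],[0,0,0,-0.0835],[0,0,0,-0.0835],[0,0,0,-0.0835],[0,0,0,0]]'
python3 - <<'E'
from h import *
b=TO+.069*TD
plan(b[0],b[1],.031,2.268)
E
```

```text
time: 38.25
tool_pos: [0.5195, -0.0745, 0.0307]
ee_rot: [3.142, -0.0, 1.743]
wrist_force: [0.0, -0.6, -0.2]
width: 0.0184
time: 39.5
tool_pos: [0.5188, -0.0743, 0.1494]
ee_rot: [-3.14, -0.002, 2.266]
wrist_force: [0.8, -0.2, -0.4]
width: 0.0183
t=39.50 tcp [ 0.5188 -0.0743  0.1494] yaw 2.2662 width 0.0183 F [ 0.8 -0.2 -0.4]
 turn units -0.001 (after turn) x 1.271 y 0.655 z 0.592 | before turn x 1.272 y 0.653 rows>=5.0
```

```bash
python3 -m crank '[[0.1,0.051,0,0],[0.195,0.1,0,0],[0.195,0.1,0,0],[0.195,0.1,0,0],[0.195,0.1,0,0],[0.195,0.1,0,0],[0.1,0.052,0,0],[0.096,0.052,0,0],[0,0,0,0],[0,0,0,0]]'
python3 - <<'E'
from h import *
b=TO+.069*TD
plan(b[0],b[1],.031,2.268)
p,d=robot.snapshot("wrist"); cv2.imwrite("pics/w14.png",p[:,:,::-1])
E
```

```text
time: 40.75
tool_pos: [0.4567, 0.2038, 0.1503]
ee_rot: [-3.141, 0.0, 2.267]
wrist_force: [-0.1, 0.4, -0.3]
width: 0.0186
t=40.75 tcp [0.4567 0.2038 0.1503] yaw 2.2667 width 0.0186 F [-0.1  0.4 -0.3]
 turn units -0.001 (after turn) x 0.005 y -0.000 z 0.597 | before turn x 0.005 y -0.000 rows>=1.9
```

View pics/w14.png

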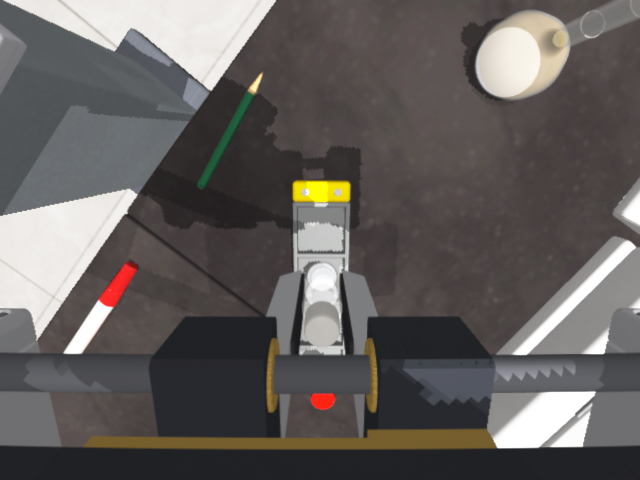

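White held straight (322,325), aligned with the tray; flask well clear. Lowering.

```bash
python3 -m crank '[[0.003,0,0.12,0],[0,0,0.18,0],[0,0,0.15,0],[0,0,0.08,0],[0,0,0.03,0],[0,0,0.02,0],[0,0,0.01,0],[0,0,0.006,0],[0,0,0.002,0],[0,0,0,0]]'; python3 -m crank '[[0,0,0,0],[0,0,0,0],[0,0,0,0],[0,0,0,0],[0,0,0,0],[0,0,0,0],[0,0,0,0],[0,0,0,0],[0,0,0,0],[0,0,0,0]]'
```

```text
time: 42.05
tool_pos: [0.4565, 0.205, 0.0313]
ee_rot: [3.141, 0.0, 2.268]
wrist_force: [-0.1, -0.1, -0.1]
width: 0.0182
time: 43.3
tool_pos: [0.4564, 0.205, 0.0311]
ee_rot: [3.141, -0.0, 2.268]
wrist_force: [0.6, 0.4, -1.0]
width: 0.0185
```

```bash
python3 -m crank '[[0,0,0.002,0],[0,0,0,0],[0,0,0,0],[0,0,0,0],[0,0,-0.05,0],[0,0,-0.1,0],[0,0,-0.2,0],[0,0,-0.2,0],[0,0,-0.2,0],[0,0,-0.1,0]]' -0.15; python3 -m crank '[[0.15,0,0,0],[0.15,0,0,0],[0.1,0,0,0],[0,0,0,0],[0,0,0,0],[0,0,0,0],[0,0,0,0],[0,0,0,0],[0,0,0,0],[0,0,0,0]]'
python3 - <<'E'
from h import *
for n in("wrist","top","scene"):
    p,d=robot.snapshot(n); cv2.imwrite(f"pics/{n}15.png",p[:,:,::-1])
t=cv2.imread("pics/top15.png")[200:310,130:330]; s=cv2.imread("pics/scene15.png")[150:320,160:480]
a=np.zeros((580,800,3),np.uint8)
t=cv2.resize(t,None,fx=2.4,fy=2.4,interpolation=2); a[:t.shape[0],:t.shape[1]]=t[:580,:800]
s=cv2.resize(s,None,fx=1.8,fy=1.8,interpolation=2); a[270:270+s.shape[0],:s.shape[1]]=s
cv2.imwrite("pics/f15.png",a)
E
```

```text
time: 44.55
tool_pos: [0.4574, 0.2053, 0.2046]
ee_rot: [3.136, 0.002, 2.268]
wrist_force: [0.1, 0.9, -0.2]
width: 0.0545
time: 45.8
tool_pos: [0.4051, 0.2663, 0.2007]
ee_rot: [3.142, -0.0, 2.268]
wrist_force: [-0.9, 0.2, -1.2]
width: 0.054
```

View pics/f15.png

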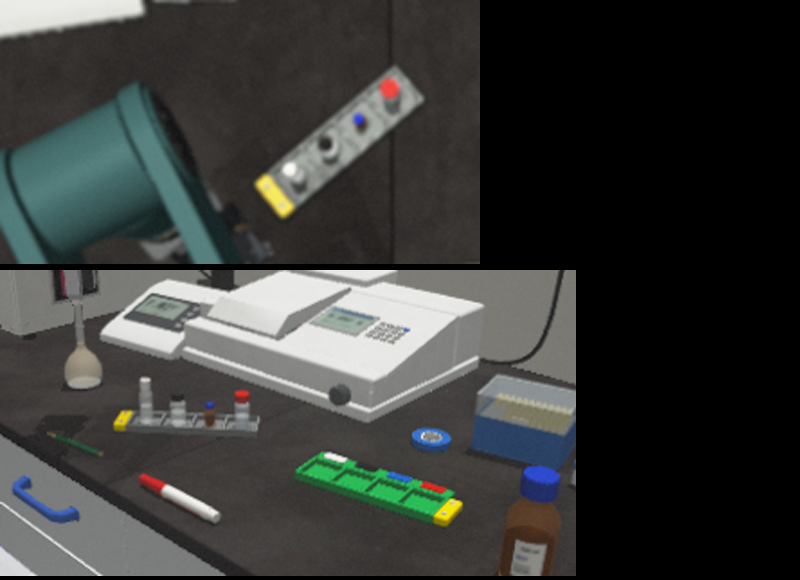

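View pics/wrist15.png

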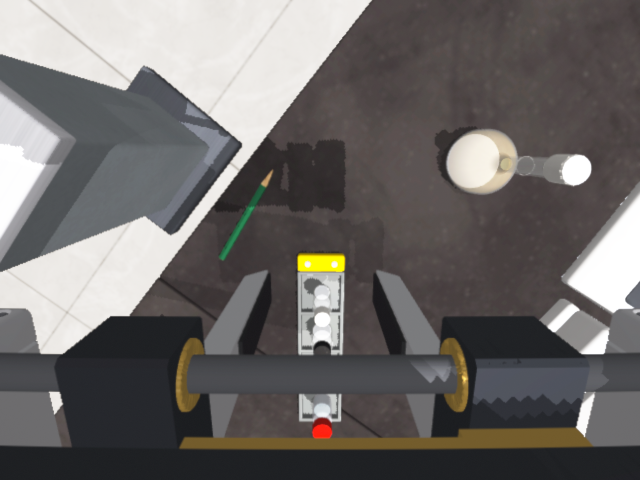

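View pics/scene15.png

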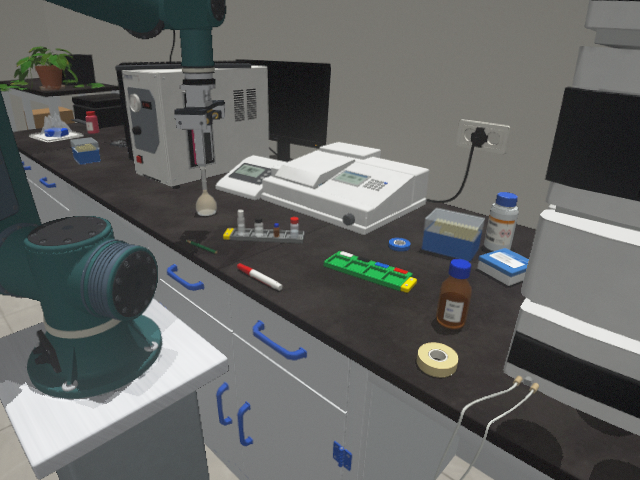

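From the tray's yellow end the vials now stand white, black, blue, red, all upright. The rack is empty, and the flask (205,205) and brown bottle (453,300) are where they were. The gripper is clear at z = 0.20.

Run:
```python
from bench import robot
print(robot.close_job(), robot.get_obs()['time'])
```

```text
the job is handed in; nothing more can be done
the job is handed in; nothing more can be done
```

I moved all four vials from the green rack to the grey tray in reverse order and handed the job in at about 46 s. Counting from the tray's yellow end, they now stand white, black, blue, red. In the rack they stood red, blue, black, white from its yellow end, and the tags agreed.

- **Final pictures:** the top, scene and wrist pictures, taken after the gripper had backed off, show all four upright with one to a bay. The rack is empty, and the flask and brown bottle look unmoved in the scene view. I judged this by eye and did not measure the vials' final positions.
- **Set-down:** I let each vial go with the gripper within about 1 mm of the height at which it was picked up.
- **Forces and disagreements:** the wrist force I read stayed within about 2.5 N on any axis. No check failed. The only disagreement was 1–2 mm of settling in the measured arm position, which I corrected before each release.

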